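# Seat a meter board in the test nest and hold it on the probes

### The arm

A 6-joint arm with a two-finger parallel gripper is mounted at the origin on a cart in front of the work surface, level with it; the furniture and walls round the work are solid. World frame = base frame: x ahead of the robot, y to its left, z up, the work surface at z = 0. Lengths are in m, angles in rad, forces in N, time in s.
With the tool pointing down it reaches from about 0.25 to 0.8 m from the base axis. Payload 3.9 kg.
Tool frame: the origin (TCP) lies midway between the tips of the shut fingers; the grasp point (between the pads) lies 19 mm behind it; z points along the fingers, y is the line along which they close (so a half turn about z gives the same grasp; the last joint's range is limited). The gripper opens to 85 mm and grips with 20 to 120 N. Pads are 22 mm wide; open, the fingers measure 114 mm over their backs; the gripper's body (76 mm by 85 mm) begins 54 mm behind the grasp point. The pads swing forward as they close: fully open they stand 13 mm farther back than shut.
Start: joints at [-1.308, 0.26, -0.138, 1.173, 0, 1.571], TCP at [0.136, -0.507, 0.231] pointing down, gripper open.
Joint ranges: [-2.78, 2.78], [-0.83, 1.72], [-1.28, 1.37], [-1.9, 2.12], [-1.57, 1.48], [-3.14, 3.14]. Speed limits (rad/s): [2.57, 2.57, 3.14, 3.14, 3.14, 3.14].

### API

Orientations are given as [roll, pitch, yaw] about the fixed x, y, z axes, in that order (R = Rz(yaw) Ry(pitch) Rx(roll)).
In Python, from workcell import readout, viewer, ticket gives the robot as it stands.
- The arm moves only by the tool servo_tool, never from a script. Its argument "motion" is a list that holds one entry, the list of rows, each a list of 7 numbers: the turn, a rotation vector about the world's x, y, z in degrees, then the shift along the world's x, y, z in cm, then the finger opening in cm, from 0 to 8.54. A call has 1 to 20 rows; each row shifts and turns the commanded pose from where the row before left it; what a row does not reach is not made up. A row lasts 1/10 s, in which the tool goes at most 50 mm and 8.59 degrees, less where a joint would pass 70% of its speed; a pose out of reach is approached as far as the arm can. A call is refused whole if a number of a shift passes 5 or a number of a turn 8.59, either way. A call with a gripper value outside its range is refused whole. The fingers move at their own pace and stop on an object; the grip force is fixed at half the most. Time passes only in rows, so rows that do not move let the fingers close. It gives the time, the measured TCP pose, the force, the opening and the grip force at its end, in the units of the state.
- readout.read_state(): the state, without advancing time (a new reading comes with each control period).
- viewer.snapshot(name): name is "scene" or "top" or "wrist"; returns a dict with "img" (400x640x3 uint8, red, green, blue), "depth" (400x640 float32, m along the optical axis (not along the pixel's ray), 0 where there is no reading), "K" (3x3 intrinsics, pixels), "rvec" (rotation vector, rad) and "tvec" (3), from world to camera coordinates, as OpenCV has them. Camera axes: x right, y down, z forward; pixel columns grow to the right and rows downward; lengths in m; the calibration is good to about 2 mm. The wrist camera is an equidistant fisheye: a pixel r from the principal point sees the ray r / f radians off the axis. A picture is of the moment at which its call begins.
- ticket.job_done(): hands the job in; it is judged then, once.
Trained networks look in a picture, given as the dict that the camera call returned (one of the last four; its "shot" number tells which), for a name from the list of things; names that differ only in an ending like _2 or _b are one class to them, and where a whole thing is asked for, a point or a joint stands for the part that bears it (a point fixed in the world has none). Each returns a list of dicts, best first, with "p" (0 to 1); they miss things now and then, are a little off and sometimes report something else, mostly with a low value. They report only what shows in the picture. A call takes as long as a camera call.
- viewer.regions_of(picture, target): "mask" (400x640 bool, what is visible of it) and "xy" ([column, row] in pixels, amid what is visible of it).
The state is a dict: "clock": time; "joints": joint angles; "qvel": joint speeds; "joint_torque": joint torques, N m; "tool_pos": TCP position; "orientation": TCP orientation; "wrist_force": force on the tool from outside, world axes, zero at the start; "moment": the same for the moment, N m; "width": finger opening in m; "grasp_force": force on a finger pad.
Only numpy, scipy, OpenCV 4.12 (cv2) and the standard library are available. Lean on these libraries where they do the work, as an engineer would, in place of code of your own. Each camera call takes 0.05 s, during which the arm holds its last target. There are 200 camera calls.

### The job

Take the green meter board from the pink foam and put it in the black test nest for its test: tuck its gold-fingered edge under the yellow guard flap and home against the stop behind it, without lifting the flap (it works the safety interlock). Then press the board down flat on the stand-offs against the sprung probes and finish while still holding it there, because the test runs only as long as it is held. Leave the other things on the bench where they are.

Things in the scene. Friction and masses are not known exactly. Their poses are not given: they have to be found in the camera images.
- board: Loose green circuit board of a hand meter, about 0.1 kg, 130 (x) x 62 (y) x 3.2 mm, lying on the foam component side up. Origin: centre of its underside; +x points to the edge with gold contact fingers, z up out of the component side. Components other than the jack block are at most 10 mm high, between x = -28 and +27 mm; the last 38 mm before the gold edge are bare.
- board_rear (a point): Middle of the board's gold-fingered edge, at the underside (board x = +65 mm).
- board_front (a point): Middle of the board's other short edge, near the jack block, at the underside (board x = -65 mm).
- jack_block (a point): Centre of the top of the black input jack block that stands on the board at board x = -43 mm, y = 0: 32 (x) x 40 (y) x 20 mm high, its top 23.2 mm above the board's underside. A firm grip across its 40 mm width; the board's top to either side of it is clear.
- nest: Black test nest fixed to the bench, 200 (x) x 104 (y) mm. Origin: centre of its underside, on the bench; +x from the open end towards the flap, to the robot's left give or take 20 degrees, z up. The board lies on four brass stand-offs at x = -65 and +40 mm, y = +-23 mm, tops 26 mm above the bench; when home its centre is at x = -5 mm, y = 0, its gold edge towards +x.
- nest_stop (a point): Middle of the rear stop's face where the home board's gold edge meets it, level with the stand-off tops: nest x = +60 mm, y = 0, 26 mm above the bench. The stop rises 6 mm above the stand-offs.
- nest_probes (a point): Middle of the six sprung brass probes at rest, level with their tips: nest x = -46 mm, y = 0, 31 mm above the bench, so 5 mm above the stand-offs. They stand at x = -54 to -38 mm, y = +-13 mm. Pressing all level with the stand-offs takes about 7 N in all; let go, they lift the board's front again.
- nest_mouth (a point): Middle between the front ends of the two aluminium side guides: nest x = -18 mm, y = 0, 34 mm above the bench (the guides' top). From here to x = +62 mm the guides leave 66 mm for the 62 mm board; from x = -18 to -36 mm they flare outwards to about 80 mm.
- flap (a joint): Hinge of the yellow guard flap, rad: 0 is down, as at the start, growing as it lifts. It is light (50 g, no spring, no latch) and any push from below lifts it; the interlock trips at 0.12 rad. The hinge axis lies along the nest's y at nest x = +86 mm, 40 mm above the bench.
- flap_lip (a point): Middle of the flap's underside at its free end, where the turned-up lip begins: nest x = +35 mm, 34 mm above the bench, so 8 mm above the stand-offs. The flap is 80 mm wide and covers the last 25 mm of a board that is home. From here the lip runs 10 mm on towards the open end, rising 7 mm.
- foam: Pink antistatic foam pad fixed to the bench, 185 (x) x 110 (y) x 12 mm high; origin: centre of its underside.
- screwdriver: Bystander: screwdriver with an orange handle, 106 mm long, lying loose; origin under its middle.
- tape: Bystander: small dark tape roll, 55 mm across, 19 mm high; origin under its middle.
- marker: Bystander: black and white marker pen, 135 mm long, lying loose; origin under its middle.
- battery_carton: Bystander: closed green battery carton, 56 x 92 x 51 mm; origin under its middle.

How it is judged:
On the way, in this order (a step that is already met when the one before it is completed fails the run):
1. the gold-fingered edge is under the flap: at least 6 mm past the lip's bend, below the flap and between the side guides (x of board_rear in the frame of nest above 0.041 m and z of board_rear in the frame of nest below 0.033 m and y of board_rear in the frame of nest between -0.006 and 0.006 m), for 0.05 s.
2. the board is home and pressed flat on the stand-offs (x of board_rear in the frame of nest above 0.056 m and z of each of board_rear, board_front in the frame of nest below 0.028 m), for 0.3 s.
At the end, for the whole second after the job is handed in: The board is in the nest: gold edge under the flap within 4 mm of the rear stop, within 5 mm of the middle line, both ends within 2 mm of the stand-offs; fingers still on it (over 2 N), over 4 N on nest and probes; flap down (under 0.03 rad); at rest through the last second (all of step 2 and y of board_rear in the frame of nest between -0.005 and 0.005 m and y of board_front in the frame of nest between -0.007 and 0.007 m and angle between board's own z axis and vertical below 0.03 rad and contact force between the fingers and board above 2 N and contact force between board and nest above 4 N and value of joint flap below 0.03 rad and linear speed of board below 0.01 m/s); the arm keeps its last pose, push and grip.
It fails at once if the guard flap is lifted by 0.12 rad (7 degrees), tripping the interlock (value of joint flap above 0.12 rad).
It fails at once if a bystander (screwdriver, tape roll, marker, battery carton) is moved by more than 25 mm (distance of any of screwdriver, tape, marker, battery_carton from where it was at the start of the episode above 0.025 m).
It also fails if it takes over 40 s, if anything falls off the work surface, if the arm or the gripper's body presses on something with over 40 N, if the wrist force passes 120 N, or if a joint passes its speed limit or range.

## Working session

There is one attempt and no reset: what is moved stays moved. The work goes in short steps, Python scripts to look and compute and a tool call to move; the robot and the scene stay as the last step left them, time stands still between calls to the robot, and variables do not carry over. Pictures are saved under pics/ and viewed, at most 10 in all, crops included, and the job is handed in when it is done.

Besides the shell and the picture viewer there is one more tool, called after "Emit:" by a JSON object that holds its "method" and its "body". servo_tool: Moves the arm, as the interface text tells. Its arguments: {"type":"object","properties":{"motion":{"type":"array"}},"required":["motion"]}

```bash
mkdir -p pics
cat > h.py <<'E'
import numpy as np, cv2
from workcell import readout, viewer, ticket
def cloud(s):
    # world point per pixel (pinhole cams)
    h,w=s["depth"].shape; K=s["K"]; u,v=np.meshgrid(np.arange(w),np.arange(h)); d=s["depth"]
    P=np.stack([(u-K[0,2])/K[0,0]*d,(v-K[1,2])/K[1,1]*d,d],-1)
    R=cv2.Rodrigues(np.array(s["rvec"],float))[0]
    return (P-np.array(s["tvec"]).ravel())@R
def rect(P):
    r=cv2.minAreaRect((P[:,:2]*1000).astype(np.float32)); return np.round(r[0],1),np.round(r[1],1),round(r[2],1)
E
python3 - <<'E'
from h import *
for n in ("top","scene"):
    s=viewer.snapshot(n); cv2.imwrite(f"pics/{n}0.png",s["img"][...,::-1]); C=cloud(s)
    print(n,s["K"][0,0])
    for t in ["board","jack_block","nest","flap","foam","screwdriver","tape","marker","battery_carton"]:
        for r in viewer.regions_of(s,t)[:2]:
            m=r["mask"]&(s["depth"]>0)
            P=C[m]
            print(t,round(r["p"],2),np.round(r["xy"]),m.sum(),rect(P) if len(P)>5 else "",np.round(np.percentile(P[:,2],[5,50,95]),3) if len(P) else "")
E
```

```text
top 467.95465919735426
board 0.89 [254. 219.] 1081 (array([523.9, 234. ]), array([ 67.2, 129. ]), 3.6) [0.011 0.016 0.036]
board 0.52 [177. 196.] 894 (array([583.3, 436.2]), array([59.4, 97.4]), 1.3) [0.014 0.051 0.055]
jack_block 0.88 [252. 215.] 1102 (array([524.5, 234.6]), array([ 67.2, 132.7]), 0.7) [0.011 0.016 0.036]
nest 0.74 [377. 230.] 2774 (array([488.4, -99.8]), array([208.9, 104.3]), 87.5) [0.01  0.017 0.042]
flap 0.57 [359. 229.] 685 (array([490. , -46.6]), array([64.2, 80. ]), 88.6) [0.033 0.037 0.043]
foam 0.89 [255. 229.] 1590 (array([517.9, 235.4]), array([110.2, 184.5]), 0.4) [0.007 0.012 0.016]
tape 0.64 [467. 175.] 236 (array([ 646.6, -369.4]), array([51.1, 50.5]), 50.0) [-0.     0.016  0.021]
marker 0.71 [444. 168.] 249 (array([ 662.6, -300.4]), array([ 18.4, 130.2]), 85.0) [0.007 0.013 0.019]
battery_carton 0.67 [178. 197.] 935 (array([589. , 444.9]), array([ 68.8, 117.7]), 0.9) [0.005 0.051 0.055]
scene 362.37616636802943
board 0.9 [284. 254.] 1000 (array([526. , 231.5]), array([ 71. , 137.7]), 2.4) [0.013 0.015 0.035]
board 0.23 [264. 316.] 193 (array([454., 4
[... 477 characters left out ...]
6 (array([522.1, 228.6]), array([200.6, 123.1]), 89.9) [0.002 0.011 0.013]
foam 0.74 [362. 204.] 1293 (array([503.1, -97. ]), array([208.4, 136. ]), 87.5) [0.01  0.022 0.042]
screwdriver 0.67 [363. 203.] 1395 (array([ 502.3, -112.8]), array([239.9, 136.1]), 87.3) [0.003 0.021 0.042]
screwdriver 0.59 [264. 317.] 217 (array([457.2, 396.7]), array([25.4, 91. ]), 85.3) [-0.     0.012  0.016]
tape 0.5 [361. 164.] 135 (array([ 655.1, -383.1]), array([56.1, 98.5]), 40.4) [-0.001  0.012  0.018]
marker 0.42 [356. 172.] 53 (array([ 631.1, -292.1]), array([10.8, 64.8]), 82.1) [0.005 0.01  0.014]
battery_carton 0.86 [198. 288.] 1797 (array([611.6, 416.5]), array([115. , 132.8]), 2.2) [0.007 0.048 0.052]
```

Run:
```python
import cv2
a=cv2.imread("pics/top0.png")[130:290,150:510]
cv2.imwrite("pics/top0c.png",cv2.resize(a,None,fx=2.2,fy=2.2,interpolation=cv2.INTER_CUBIC))
```

```text
(no output)
```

View pics/top0c.png

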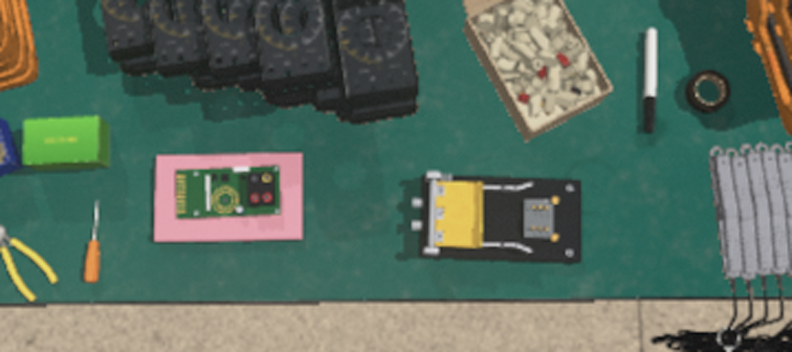

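View pics/scene0.png

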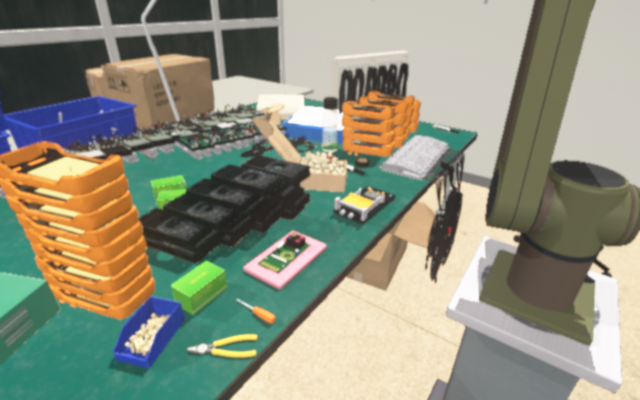

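The top view (crop scale 2.2, offset 150,130) shows the board on the foam near px (254,219). Its gold edge is to the left (+y world) and its jack block to the right. The nest is near (375,230) with the flap at its left end, so both are already aligned the same way. Next I'll hover over the nest and then the board to get close wrist views.

Run:
```python
from h import *
print(readout.read_state())
s=viewer.snapshot("wrist"); print(s["K"],s["rvec"],s["tvec"]); R=cv2.Rodrigues(np.array(s["rvec"]))[0]; print("cam",-R.T@np.array(s["tvec"]).ravel(),"axis",R[2])
```

```text
{'clock': 1.0, 'joints': array([-1.30800584e+00,  2.59963236e-01, -1.38105143e-01,  1.17271663e+00,
        3.60424948e-05,  1.57083168e+00]), 'qvel': array([-2.08268297e-05, -9.55587800e-04,  5.87281431e-04,  6.18651899e-05,
        1.12349161e-03, -4.46202289e-04]), 'joint_torque': array([-2.09649052e-04, -4.05621779e+01,  2.54240352e+01,  1.05471583e-03,
       -9.96926497e-05, -1.22926799e-06]), 'tool_pos': array([ 0.13638851, -0.50695393,  0.23132166]), 'orientation': array([ 3.14158133e+00, -3.60428949e-05,  2.62755138e-01]), 'wrist_force': array([ 0.46460324,  0.25132245, -0.39764158]), 'moment': array([-0.03500023, -0.02688317,  0.02709231]), 'grasp_force': 0.0, 'width': 0.0853297641956695}
[[309.70691629   0.         322.69597905]
 [  0.         309.70691629 191.6973594 ]
 [  0.           0.           1.        ]] [-2.2888498   1.75454344  0.27385239] [-0.5252926  -0.04010361  0.37934652]
cam [ 0.21099116 -0.48739078  0.37333277] axis [-0.29385565 -0.07857498 -0.95261473]
```

Emit:
{"method": "servo_tool", "body": {"motion": [[[0,0,6.25,2.95,2.8,0.1,8.5],[0,0,6.25,2.95,2.8,0.1,8.5],[0,0,6.25,2.95,2.8,0.1,8.5],[0,0,6.25,2.95,2.8,0.1,8.5],[0,0,6.25,2.95,2.8,0.1,8.5],[0,0,6.25,2.95,2.8,0.1,8.5],[0,0,6.25,2.95,2.8,0.1,8.5],[0,0,6.25,2.95,2.8,0.1,8.5],[0,0,6.25,2.95,2.8,0.1,8.5],[0,0,6.25,2.95,2.8,0.1,8.5],[0,0,6.25,2.95,2.8,0.1,8.5],[0,0,6.25,2.95,2.8,0.1,8.5],[0,0,0,0,0,0,8.5],[0,0,0,0,0,0,8.5]]]}}

```text
clock: 2.45
tool_pos: [0.4907, -0.1703, 0.2431]
orientation: [-3.141, 0.0, 1.573]
wrist_force: [-0.8, 0.0, 0.4]
width: 0.0847
grasp_force: 0.0
```

```bash
cat >> h.py <<'E'
def wcloud(s):
    h,w=s["depth"].shape; K=s["K"]; u,v=np.meshgrid(np.arange(w),np.arange(h)); d=s["depth"]
    x=(u-K[0,2])/K[0,0]; y=(v-K[1,2])/K[1,1]; th=np.hypot(x,y)+1e-9
    k=np.tan(np.minimum(th,1.4))/th
    P=np.stack([x*k*d,y*k*d,d],-1)
    R=cv2.Rodrigues(np.array(s["rvec"],float))[0]
    return (P-np.array(s["tvec"]).ravel())@R
def bird(s,x0,x1,y0,y1,px=0.0005,z=0.0):
    # rectified top view from fisheye at plane height z; rows: x decreasing, cols: y decreasing
    xs=np.arange(x1,x0,-px); ys=np.arange(y1,y0,-px); Y,X=np.meshgrid(ys,xs)
    R=cv2.Rodrigues(np.array(s["rvec"],float))[0]
    Q=np.stack([X,Y,np.full_like(X,z)],-1)@R.T+np.array(s["tvec"]).ravel()
    r=np.hypot(Q[...,0],Q[...,1]); th=np.arctan2(r,Q[...,2]); K=s["K"]
    u=K[0,2]+K[0,0]*th*Q[...,0]/r; v=K[1,2]+K[1,1]*th*Q[...,1]/r
    return cv2.remap(s["img"],u.astype(np.float32),v.astype(np.float32),cv2.INTER_CUBIC)
E
python3 - <<'E'
from h import *
s=viewer.snapshot("wrist"); np.savez("w1.npz",**{k:s[k] for k in("img","depth","K","rvec","tvec")})
C=wcloud(s); st=readout.read_state(); print(st["clock"],st["tool_pos"],st["orientation"])
for t in ["nest","flap"]:
    for r in viewer.regions_of(s,t)[:2]:
        m=r["mask"]&(s["depth"]>0); P=C[m]
        print(t,round(r["p"],2),r["xy"],m.sum(),rect(P),np.percentile(P[:,2],[5,50,95]))
b=bird(s,0.41,0.57,-0.23,0.02,0.00035,0.034); cv2.imwrite("pics/nest1.png",b[...,::-1]); print(b.shape)
E
```

```text
2.5 [ 0.48998769 -0.17091727  0.24309003] [-3.14059847e+00  1.32565647e-04  1.57171001e+00]
nest 0.59 [321.7, 104.3] 14140 (array([ 488.3, -100.9]), array([210.6, 105.5]), 87.0) [0.01223128 0.01473587 0.04184318]
flap 0.73 [320.3, 103.9] 14170 (array([489. , -99.1]), array([220.6, 107. ]), 87.7) [0.01221168 0.0147206  0.04184895]
flap 0.61 [323.0, 59.7] 4144 (array([490. , -45.7]), array([71.2, 83.2]), 86.0) [0.03464417 0.03628429 0.04306156]
(458, 715, 3)
```

View pics/nest1.png

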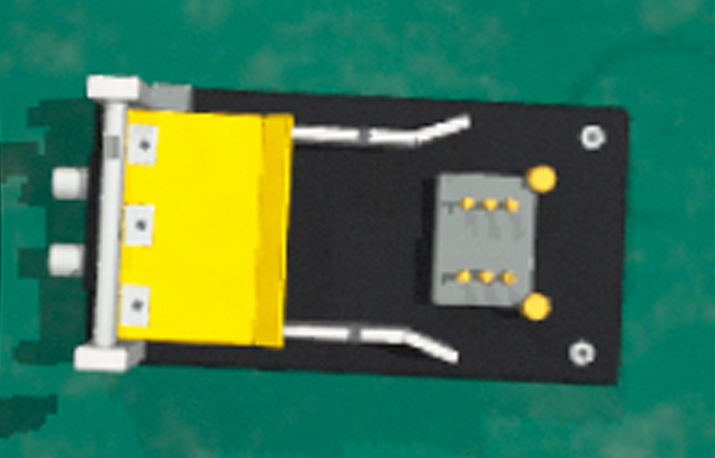

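The rectified nest view (0.35 mm/px at z=34 mm) is clear. The front stand-offs are at (541,179) and (536,306), the probes at cols 463–513, the guides at rows ~135 and ~333, and the flap's lip at col ~288. The yaw is about 87.7°. I'll refine this with colour blobs at the correct heights.

Run:
```python
from h import *
s=dict(np.load("w1.npz"))
px=0.00035
R=cv2.Rodrigues(s["rvec"])[0]; print("cam",-R.T@s["tvec"].ravel())
def W(c,r): return np.array([0.57-r*px,0.02-c*px])*1000
for z in (0.026,0.031):
    b=bird(s,0.41,0.57,-0.23,0.02,px,z); hsv=cv2.cvtColor(b,cv2.COLOR_RGB2HSV)
    m=cv2.inRange(hsv,(15,120,120),(35,255,255)); m[:,:400]=0
    n,l,st,ce=cv2.connectedComponentsWithStats(m)
    print(z)
    for i in range(1,n):
        if st[i,4]>25: print(st[i],W(*ce[i]).round(1))
# guides at z=.034: bright low-sat
b=bird(s,0.41,0.57,-0.23,0.02,px,0.034); hsv=cv2.cvtColor(b,cv2.COLOR_RGB2HSV)
for c in (300,320,340,375,390,400,450):
    col=np.where((hsv[:,c,2]>140)&(hsv[:,c,1]<60))[0]; g=np.split(col,np.where(np.diff(col)>3)[0]+1)
    print(c,round(20-c*.35,1),[(round(570-x[0]*.35,1),round(570-x[-1]*.35,1)) for x in g if len(x)])
# yellow flap
m=cv2.inRange(hsv,(20,150,100),(32,255,255)); m[:,350:]=0
n,l,st,ce=cv2.connectedComponentsWithStats(m); i=1+np.argmax(st[1:,4]); r=cv2.minAreaRect(np.argwhere(l==i)[:,::-1].astype(np.float32)); print("flap",W(*r[0]),np.array(r[1])*.35,r[2])
# nest plate edge from depth
C=wcloud(s); m=(C[...,2]>0.006)&(C[...,2]<0.02)&(C[...,0]>.42)&(C[...,0]<.56)&(C[...,1]>-.23)&(C[...,1]<0)
P=C[m]; print("plate",rect(P),np.percentile(P[:,2],[5,50,95]))
```

```text
cam [ 0.49023733 -0.09323333  0.38506985]
0.026
[531 164  31  28 655] [ 508.  -171.3]
[464 197  13  12 113] [ 499.1 -144.5]
[486 198  15  11 123] [ 498.8 -152.6]
[508 199  14  11 111] [ 498.5 -160.2]
[460 272  14  11 116] [ 473.1 -143.2]
[482 273  14  10 114] [ 472.9 -151.2]
[505 274  13  10 103] [ 472.5 -158.9]
[526 294  30  29 644] [ 462.2 -169.3]
0.031
[528 165  30  27 636] [ 507.7 -170.2]
[462 198  13  11 112] [ 499.  -143.8]
[484 199  14  10 115] [ 498.7 -151.7]
[506 200  13  11 108] [ 498.4 -159.3]
[458 271  13  11 109] [ 473.3 -142.5]
[480 272  14  11 114] [ 473.1 -150.4]
[503 274  12  10  96] [ 472.7 -158. ]
[523 293  30  28 625] [ 462.5 -168.2]
300 -85.0 [(np.float64(525.6), np.float64(521.7)), (np.float64(455.9), np.float64(452.4))]
320 -92.0 [(np.float64(525.6), np.float64(521.0)), (np.float64(455.9), np.float64(452.0))]
340 -99.0 [(np.float64(524.8), np.float64(521.4)), (np.float64(455.6), np.float64(451.4))]
375 -111.2 [(np.float64(524.8), np.float64(520.3)), (np.float64(454.8), np.float64(451.0))]
390 -116.5 [(np.float64(524.2), np.float64(520.3)), (np.float64(454.8), np.float64(450.3))]
400 -120.0 [(np.float64(524.2), np.float64(520.3)), (np.float64(454.8), np.float64(450.3))]
450 -137.5 [(np.float64(528.0), np.float64(523.8)), (np.float64(508.4), np.float64(499.6)), (np.float64(495.1), np.float64(474.8)), (np.float64(471.6), np.float64(464.0)), (np.float64(447.8), np.float64(443.6))]
flap [490.53116913 -51.86872101] [58.70667343 82.40324249] 2.590801954269409
plate (array([ 487.7, -105.8]), array([201.2, 105. ]), 87.3) [0.01188957 0.01336541 0.01482901]
```

Emit:
{"method": "servo_tool", "body": {"motion": [[[0,0,0,0.4,4.2,0,8.5],[0,0,0,0.4,4.2,0,8.5],[0,0,0,0.4,4.2,0,8.5],[0,0,0,0.4,4.2,0,8.5],[0,0,0,0.4,4.2,0,8.5],[0,0,0,0.5,4.2,0,8.5],[0,0,0,0.4,4.2,0,8.5],[0,0,0,0.4,4.2,0,8.5],[0,0,0,0,0,0,8.5],[0,0,0,0,0,0,8.5],[0,0,0,0,0,0,8.5]]]}}

```text
clock: 3.7
tool_pos: [0.5231, 0.1634, 0.2433]
orientation: [-3.141, 0.001, 1.57]
wrist_force: [-0.5, 0.9, 0.4]
width: 0.0854
grasp_force: 0.0
```

Run:
```python
from h import *
s=viewer.snapshot("wrist"); C=wcloud(s); st=readout.read_state(); print(st["clock"],st["tool_pos"],st["orientation"])
for t in ["board","jack_block"]:
    for r in viewer.regions_of(s,t)[:2]:
        m=r["mask"]&(s["depth"]>0); P=C[m]
        print(t,round(r["p"],2),r["xy"],m.sum(),rect(P),np.percentile(P[:,2],[5,50,95]))
R=cv2.Rodrigues(s["rvec"])[0]; print("cam",-R.T@np.array(s["tvec"]).ravel())
px=.00035
b=bird(s,0.44,0.60,0.13,0.34,px,0.0152); cv2.imwrite("pics/board1.png",b[...,::-1])
hsv=cv2.cvtColor(b,cv2.COLOR_RGB2HSV)
f=cv2.inRange(hsv,(140,30,100),(179,255,255)); n,l,q,c=cv2.connectedComponentsWithStats(255-f)
# board = non-pink blob inside the pad
for i in range(1,n):
    if q[i,4]>20000: 
        r=cv2.minAreaRect(np.argwhere(l==i)[:,::-1].astype(np.float32)); print("nonpink",600-r[0][1]*.35,340-r[0][0]*.35,np.array(r[1])*.35,r[2])
# jack top from depth
m=(C[...,2]>.031)&(C[...,2]<.045)&(C[...,0]>.47)&(C[...,0]<.58)&(C[...,1]>.15)&(C[...,1]<.31); P=C[m]; print("jack",m.sum(),rect(P),np.median(P,0),np.percentile(P[:,2],[5,50,95]))
np.savez("w2.npz",**{k:s[k] for k in("img","depth","K","rvec","tvec")})
```

```text
3.75 [0.5231666  0.16326526 0.24340253] [-3.14128551e+00  4.81383223e-04  1.56927278e+00]
board 0.9 [324.8, 102.1] 5552 (array([522.9, 232.9]), array([ 63.6, 130.2]), 2.5) [0.01351164 0.0150163  0.03523184]
board 0.71 [297.9, 308.3] 2005 (array([488.6, -60. ]), array([90.7, 87.8]), 86.9) [0.03469706 0.03637254 0.04296553]
jack_block 0.82 [325.2, 100.7] 5644 (array([522.9, 233.3]), array([ 64.3, 131.3]), 2.2) [0.01342304 0.01499111 0.03521737]
cam [0.52287725 0.24055239 0.38529272]
nonpink 520.025 235.0 [159.95 210.  ] 90.0
nonpink 523.3381118774414 233.70001831054688 [ 63.60270538 131.6727066 ] 88.12212371826172
jack 956 (array([524.4, 190.8]), array([40.2, 31.4]), 0.8) [0.52494419 0.19153614 0.03473385] [0.03321689 0.03473385 0.03618414]
```

View pics/board1.png

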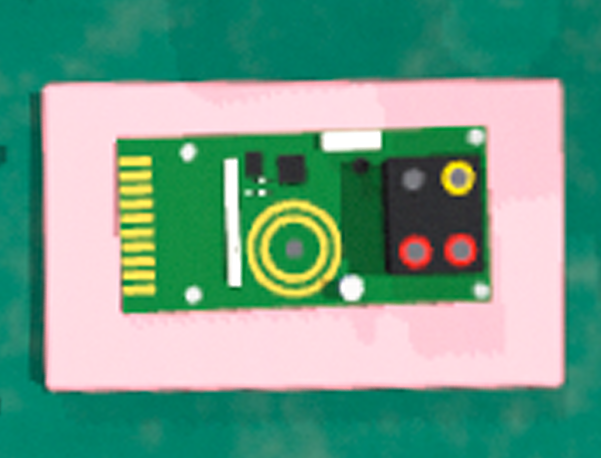

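The board's yaw is about 91.9° and the jack is at (524.5, 190.6) mm. In the picture the block covers px (387–483, 158–273), which agrees with the depth measurement. Descending to grip.

Emit:
{"method": "servo_tool", "body": {"motion": [[[0,0,1,0.13,1.4,-4,8.5],[0,0,1,0,1.33,-4,8.5],[0,0,0,0,0,-4,8.5],[0,0,0,0,0,-4,8.5],[0,0,0,0,0,-3.5,8.5],[0,0,0,0,0,-1.5,8.5],[0,0,0,0,0,-1,8.5],[0,0,0,0,0,-0.5,8.5],[0,0,0,0,0,-0.24,8.5],[0,0,0,0,0,0,8.5],[0,0,0,0,0,0,8.5],[0,0,0,0,0,0,8.5]]]}}

```text
clock: 5.05
tool_pos: [0.5254, 0.1926, 0.0168]
orientation: [3.14, -0.0, 1.607]
wrist_force: [-0.0, -0.3, -0.4]
width: 0.0853
grasp_force: 0.0
```

Emit:
{"method": "servo_tool", "body": {"motion": [[[0,0,0,0,0,0,6],[0,0,0,0,0,0,5],[0,0,0,0,0,0,4.5],[0,0,0,0,0,0,3.5],[0,0,0,0,0,0,3],[0,0,0,0,0,0,3],[0,0,0,0,0,0,3],[0,0,0,0,0,0,3]]]}}

```text
clock: 5.85
tool_pos: [0.525, 0.1925, 0.0163]
orientation: [3.141, -0.0, 1.607]
wrist_force: [-0.9, -0.7, 5.4]
width: 0.0385
grasp_force: 62.2
```

Emit:
{"method": "servo_tool", "body": {"motion": [[[0,0,0,0,0,0.5,3],[0,0,0,0,0,1.5,3],[0,0,0,0,0,2.5,3],[0,0,0,0,0,2.5,3],[0,0,0,0,0,1,3],[0,0,0,0,0,0,3],[0,0,0,0,0,0,3],[0,0,0,0,0,0,3]]]}}

```text
clock: 6.65
tool_pos: [0.5235, 0.1919, 0.0944]
orientation: [-3.139, 0.001, 1.607]
wrist_force: [0.5, -0.1, -1.5]
width: 0.0386
grasp_force: 61.6
```

```bash
cat >> h.py <<'E'
from scipy.spatial.transform import Rotation as Ro
def inhand(save=None):
    "board pose in TCP frame from wrist view: bare strip plane + green mask rect"
    s=viewer.snapshot("wrist"); C=wcloud(s); st=readout.read_state()
    if save: cv2.imwrite(save,s["img"][...,::-1])
    R=Ro.from_euler("xyz",st["orientation"]).as_matrix(); t=np.array(st["tool_pos"])
    T=(C-t)@R
    hsv=cv2.cvtColor(s["img"],cv2.COLOR_RGB2HSV)
    m=(s["depth"]>0)&(abs(T[...,1])<.045)&(T[...,0]>-.03)&(T[...,0]<.13)&(abs(T[...,2])<.03)
    g=m&(T[...,0]>.02)
    return s,st,T,C,m,g,hsv
E
python3 - <<'E'
from h import *
s,st,T,C,m,g,hsv=inhand("pics/hand1.png")
print(st["clock"],st["tool_pos"],st["orientation"],st["wrist_force"])
P=T[g]; Q=C[g]; print(len(P),P.min(0),P.max(0),"max tool x pct",np.percentile(P[:,0],[90,98,99.5]))
b=g&(T[...,0]>.072)&(T[...,0]<.105)
for A,n in((T[b],"tool"),(C[b],"world")):
    i=0 if n=="tool" else 1
    k,c=np.polyfit(A[:,i],A[:,2],1); print(n,len(A),"slope",k,"z mean",A[:,2].mean(),"at",A[:,i].mean())
print(rect(T[m&(T[...,0]>.03)]))
for x0 in np.arange(.03,.115,.01):
    q=g&(abs(T[...,0]-x0)<.003); A=T[q]; print(round(x0,3),A[:,1].min().round(4),A[:,1].max().round(4),np.median(A[:,2]).round(4))
E
```

```text
6.7 [0.52352841 0.1919366  0.09439552] [-3.13882584e+00  9.28442633e-04  1.60678032e+00] [-0.86505271 -0.09578949 -1.33654447]
23227 [ 0.02000118 -0.03178472 -0.0088567 ] [0.10629195 0.03124979 0.00429177] max tool x pct [0.09765524 0.10434429 0.1056411 ]
tool 9327 slope -0.0025789943001865833 z mean 0.0017866736982521463 at 0.08839018944482016
world 9327 slope 0.0011309539172309911 z mean 0.09252715018824959 at 0.2802630057384249
(array([68.1, -0.3]), array([76.5, 62.5]), 0.5)
0.03 -0.0316 0.03 0.0015
0.04 -0.0314 0.0304 0.0015
0.05 -0.0314 0.0305 0.0015
0.06 -0.0314 0.0309 0.0016
0.07 -0.0312 0.031 0.0017
0.08 -0.0312 0.0309 0.0018
0.09 -0.0311 0.0312 0.0018
0.1 -0.0311 0.0311 0.0018Traceback (most recent call last):
  File "<stdin>", line 11, in <module>
    return umr_minimum(a, axis, None, out, keepdims, initial, where)
ValueError: zero-size array to reduction operation minimum which has no identity
```

View pics/hand1.png

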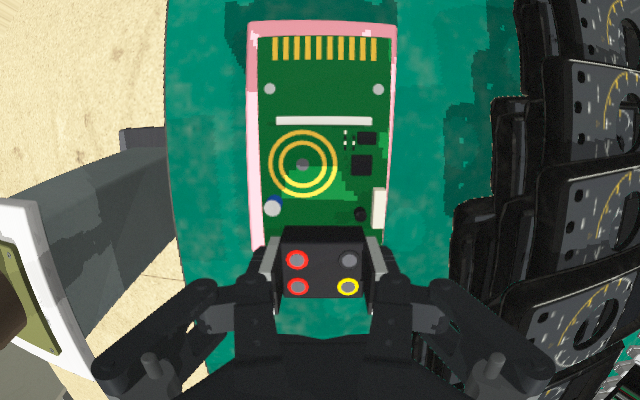

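The wrist view shows the board level and aligned in the grip, with the gold edge at the top (row ~40, cols 270–378). Carrying it to above the nest, yawing −4.6° and dipping the gold edge by 3.5°.

Emit:
{"method": "servo_tool", "body": {"motion": [[[0,0,0,-0.1,-1,0,3],[-0.35,0.015,-0.46,-0.3,-3,0,3],[-0.35,0.015,-0.46,-0.3,-3.3,0,3],[-0.35,0.015,-0.46,-0.35,-3.3,0,3],[-0.35,0.015,-0.46,-0.35,-3.3,0,3],[-0.35,0.015,-0.46,-0.35,-3.3,0,3],[-0.35,0.015,-0.46,-0.35,-3.3,0,3],[-0.35,0.015,-0.46,-0.35,-3.3,0,3],[-0.35,0.015,-0.46,-0.35,-3.3,0,3],[-0.35,0.015,-0.46,-0.35,-3.3,0,3],[-0.35,0.015,-0.46,-0.35,-3.3,0,3],[0,0,0,-0.3,-2.9,0,3],[0,0,0,-0.1,-1.5,0,3],[0,0,0,0,0,0,3],[0,0,0,0,0,0,3],[0,0,0,0,0,0,3],[0,0,0,0,0,0,3]]]}}

```text
clock: 8.4
tool_pos: [0.4857, -0.1876, 0.0958]
orientation: [-3.139, 0.061, 1.528]
wrist_force: [-0.6, -1.1, -0.5]
width: 0.0386
grasp_force: 61.5
```

```bash
cat >> h.py <<'E'
NO=np.array([.4880,-.1053,0]); NR=Ro.from_euler("z",87.5,degrees=True).as_matrix()
def report(save=None):
    s,st,T,C,m,g,hsv=inhand(save)
    print("clock",st["clock"],"tcp",st["tool_pos"].round(4),"F",st["wrist_force"].round(1),"rpy deg",np.degrees(st["orientation"]).round(2))
    R=Ro.from_euler("xyz",st["orientation"]).as_matrix(); N=(C-NO)@NR
    e=NR.T@(st["tool_pos"]+R@np.array([.1063,0,.005])-NO); f=NR.T@(st["tool_pos"]+R@np.array([-.0237,0,.005])-NO)
    print("model nest mm edge",(e*1000).round(1),"front",(f*1000).round(1))
    g2=g&(hsv[...,0]>40)&(hsv[...,0]<80)&(hsv[...,1]>100)&(abs(T[...,2]-.0018)<.004)|(g&(T[...,0]>.075)&(abs(T[...,2]-.0018)<.004)&(hsv[...,1]>90))
    for x0 in (.045,.06,.075,.09,.1):
        q=g2&(abs(T[...,0]-x0)<.004); A=N[q]*1000
        if len(A)>20: print("tool x",x0,"nest x",A[:,0].mean().round(1),"y",A[:,1].min().round(1),A[:,1].max().round(1),"topz",np.median(A[:,2]).round(1),len(A))
    A=N[g2]*1000; print("edge x",np.percentile(A[:,0],99.7).round(1) if len(A) else "")
    return s,st,T,C,N,hsv
E
python3 - <<'E'
from h import *
report("pics/over.png")
E
```

```text
clock 8.45 tcp [ 0.4858 -0.1877  0.0959] F [ 0.4  0.3 -1.4] rpy deg [-179.86    3.48   87.55]
model nest mm edge [23.4 -1.3 84.4] front [-106.4   -1.4   92.3]
tool x 0.045 nest x -37.6 y -32.0 30.1 topz 91.5 1298
tool x 0.06 nest x -22.3 y -32.2 29.9 topz 90.4 1665
tool x 0.075 nest x -7.6 y -32.1 29.9 topz 89.4 2258
tool x 0.09 nest x 7.3 y -32.4 29.9 topz 88.5 2269
tool x 0.1 nest x 17.3 y -32.2 29.8 topz 88.0 2242
edge x 23.3
```

View pics/over.png

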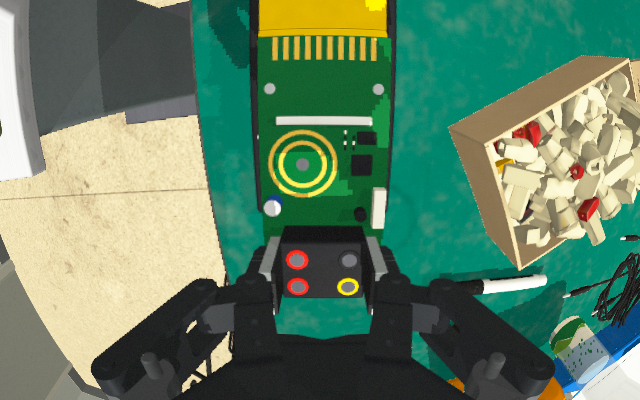

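Emit:
{"method": "servo_tool", "body": {"motion": [[[0,0,0,-0.16,-0.93,0,3],[0,0,0,0,0,-1.2,3],[0,0,0,0,0,-1.8,3],[0,0,0,0,0,-0.9,3],[0,0,0,0,0,0,3],[0,0,0,0,0,0,3]]]}}

```text
clock: 9.05
tool_pos: [0.4839, -0.1979, 0.0566]
orientation: [-3.139, 0.061, 1.526]
wrist_force: [-0.2, 0.1, -1.1]
width: 0.0387
grasp_force: 61.5
```

Run:
```python
from h import *
report()
```

```text
clock 9.1 tcp [ 0.4844 -0.1981  0.0571] F [ 0.5 -0.1 -1.1] rpy deg [-179.89    3.51   87.46]
model nest mm edge [12.9 -0.5 45.6] front [-116.8   -0.4   53.6]
tool x 0.045 nest x -48.0 y -30.6 31.5 topz 52.3 1306
tool x 0.06 nest x -32.7 y -30.8 31.4 topz 51.2 1668
tool x 0.075 nest x -18.1 y -31.0 30.8 topz 50.3 2251
tool x 0.09 nest x -3.2 y -30.7 31.0 topz 49.4 2252
tool x 0.1 nest x 6.8 y -30.7 30.4 topz 48.8 2221
edge x 12.9
```

Emit:
{"method": "servo_tool", "body": {"motion": [[[0,0,0,0,0,-0.5,3],[0,0,0,0,0,-0.5,3],[0,0,0,0,0,-0.3,3],[0,0,0,0,0,-0.3,3],[0,0,0,0,0,0,3],[0,0,0,0,0,0,3]]]}}

```text
clock: 9.7
tool_pos: [0.484, -0.198, 0.0408]
orientation: [-3.139, 0.061, 1.526]
wrist_force: [0.7, 0.3, -0.7]
width: 0.0385
grasp_force: 61.5
```

Run:
```python
from h import *
s,*_=report(); b=bird(s,0.42,0.56,-0.2,0.02,.00035,0.034); cv2.imwrite("pics/in1.png",b[...,::-1])
```

```text
clock 9.75 tcp [ 0.4842 -0.198   0.041 ] F [-0.1  0.8 -2. ] rpy deg [-179.87    3.5    87.46]
model nest mm edge [13.  -0.3 29.5] front [-116.7   -0.2   37.4]
tool x 0.045 nest x -48.0 y -30.8 31.4 topz 36.5 1296
tool x 0.06 nest x -32.7 y -31.0 31.2 topz 35.4 1664
tool x 0.075 nest x -18.0 y -31.3 30.9 topz 34.5 2237
tool x 0.09 nest x -3.1 y -31.0 31.0 topz 33.5 2256
tool x 0.1 nest x 6.9 y -31.1 30.7 topz 33.0 2224
edge x 12.9
```

View pics/in1.png

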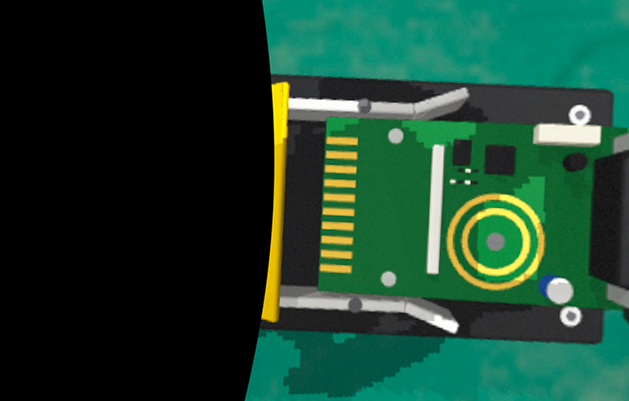

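The rectified view shows the gold edge (col ~322) centred between the guides, with a gap of about 6 px on each side, just short of the lip (col ~285). Sliding in.

Emit:
{"method": "servo_tool", "body": {"motion": [[[0,0,0,0.02,0.4,-0.08,3],[0,0,0,0.02,0.4,0,3],[0,0,0,0.02,0.4,0,3],[0,0,0,0.02,0.4,0,3],[0,0,0,0.02,0.4,0,3],[0,0,0,0.02,0.4,0,3],[0,0,0,0.01,0.4,0,3],[0,0,0,0.01,0.4,0,3],[0,0,0,0,0,0,3],[0,0,0,0,0,0,3]]]}}

```text
clock: 10.75
tool_pos: [0.4855, -0.1659, 0.0401]
orientation: [-3.139, 0.061, 1.527]
wrist_force: [0.2, -0.7, -1.4]
width: 0.0387
grasp_force: 61.5
```

Run:
```python
from h import *
report()
```

```text
clock 10.8 tcp [ 0.4856 -0.166   0.0401] F [-0.1  0.2 -1. ] rpy deg [-179.87    3.51   87.46]
model nest mm edge [45.  -0.3 28.6] front [-84.7  -0.2  36.6]
tool x 0.045 nest x -15.9 y -30.9 31.0 topz 35.8 1291
tool x 0.06 nest x -0.6 y -31.0 30.9 topz 34.7 1670
tool x 0.075 nest x 14.0 y -31.0 30.6 topz 33.7 2244
tool x 0.09 nest x 32.7 y -37.3 34.9 topz 36.3 24
tool x 0.1 nest x 38.9 y -40.2 40.0 topz 35.6 2140
edge x 60.8
```

Emit:
{"method": "servo_tool", "body": {"motion": [[[0,0,0,0.02,0.3,-0.03,3],[0,0,0,0.02,0.3,-0.03,3],[0,0,0,0.01,0.3,0,3],[0,0,0,0.01,0.3,0,3],[0,0,0,0,0.1,0,3],[0,0,0,0,0,0,3],[0,0,0,0,0,0,3]]]}}

```text
clock: 11.5
tool_pos: [0.4861, -0.1529, 0.0395]
orientation: [-3.139, 0.061, 1.527]
wrist_force: [0.3, -0.2, -1.3]
width: 0.0386
grasp_force: 61.5
```

Emit:
{"method": "servo_tool", "body": {"motion": [[[0,0,0,0,0.1,0,3],[0,0,0,0,0.1,0,3],[0,0,0,0,0,0,3],[0,0,0,0,0,0,3]]]}}

```text
clock: 11.9
tool_pos: [0.4862, -0.1515, 0.0396]
orientation: [-3.139, 0.062, 1.526]
wrist_force: [0.1, -2.7, -0.1]
width: 0.039
grasp_force: 61.6
```

Emit:
{"method": "servo_tool", "body": {"motion": [[[0,0,0,0,-0.03,-0.15,3],[0.5,-0.02,0,0,0,-0.09,3],[0.5,-0.02,0,0,0,-0.09,3],[0.5,-0.02,0,0,0,-0.09,3],[0.5,-0.02,0,0,0,-0.09,3],[0.5,-0.02,0,0,0,-0.09,3],[0.5,-0.02,0,0,0,-0.1,3],[0.5,-0.02,0,0,0,-0.1,3],[0,0,0,0,0,0,3],[0,0,0,0,0,0,3]]]}}

```text
clock: 12.9
tool_pos: [0.4864, -0.1518, 0.0318]
orientation: [-3.14, 0.001, 1.526]
wrist_force: [-1.1, -5.3, 4.4]
width: 0.0388
grasp_force: 62.2
```

Run:
```python
from h import *
report()
```

```text
clock 12.95 tcp [ 0.4864 -0.1518  0.0318] F [-2.9 -5.6  4.2] rpy deg [-1.7989e+02  5.0000e-02  8.7440e+01]
model nest mm edge [59.7 -0.5 26.8] front [-70.3  -0.4  26.9]
tool x 0.045 nest x -1.5 y -31.1 30.8 topz 30.3 1298
tool x 0.06 nest x 13.8 y -31.3 30.6 topz 30.1 1657
edge x 58.1
```

Emit:
{"method": "servo_tool", "body": {"motion": [[[0,0,0,0,0,-0.05,3],[0,0,0,0,0,-0.05,3],[0,0,0,0,0,-0.05,3],[0,0,0,0,0,0,3],[0,0,0,0,0,0,3]]]}}

```text
clock: 13.45
tool_pos: [0.4864, -0.1519, 0.0306]
orientation: [-3.14, 0.001, 1.526]
wrist_force: [-1.7, -6.1, 6.0]
width: 0.0388
grasp_force: 62.5
```

Emit:
{"method": "servo_tool", "body": {"motion": [[[0,0,0,0,0,-0.05,3],[0,0,0,0,0,0,3],[0,0,0,0,0,0,3]]]}}

```text
clock: 13.75
tool_pos: [0.4864, -0.1518, 0.0303]
orientation: [-3.14, 0.001, 1.526]
wrist_force: [-1.9, -5.1, 7.8]
width: 0.0388
grasp_force: 62.7
```

Emit:
{"method": "servo_tool", "body": {"motion": [[[0,0,0,0,0,-0.05,3],[0,0,0,0,0,-0.05,3],[0,0,0,0,0,0,3],[0,0,0,0,0,0,3]]]}}

```text
clock: 14.15
tool_pos: [0.4864, -0.1519, 0.0302]
orientation: [-3.14, 0.001, 1.526]
wrist_force: [-3.4, -4.7, 16.2]
width: 0.0386
grasp_force: 63.7
```

Run:
```python
from h import *
s,st,T,C,N,hsv=report("pics/press.png")
m=(s["depth"]>0)&(N[...,0]>.036)&(N[...,0]<.08)&(abs(N[...,1])<.035)&(N[...,2]>.03)&(N[...,2]<.06)&(hsv[...,0]>18)&(hsv[...,0]<33)
A=N[m]*1000
w=dict(np.load("w1.npz")); B=(wcloud(w)-NO)@NR; h=cv2.cvtColor(w["img"],cv2.COLOR_RGB2HSV)
k=(B[...,0]>.036)&(B[...,0]<.08)&(abs(B[...,1])<.035)&(B[...,2]>.03)&(B[...,2]<.06)&(h[...,0]>18)&(h[...,0]<33); B=B[k]*1000
for X in (A,B): print("flap fit",len(X), np.polyfit(X[:,0],X[:,2],1) if len(X)>50 else "", X.mean(0) if len(X) else "")
```

```text
clock 14.2 tcp [ 0.4864 -0.1519  0.0302] F [-4.4 -5.5 16.4] rpy deg [-1.7992e+02  7.0000e-02  8.7450e+01]
model nest mm edge [59.7 -0.5 25.1] front [-70.3  -0.4  25.3]
tool x 0.045 nest x -1.6 y -31.1 31.0 topz 28.8 1302
tool x 0.06 nest x 13.7 y -31.2 30.5 topz 28.7 1654
edge x 23.8
flap fit 12850 [-1.08305550e-04  3.58331869e+01] [ 5.43306015e+01 -1.81453125e-02  3.58273026e+01]
flap fit 2208 [7.05418657e-03 3.54658484e+01] [ 5.60657940e+01 -3.21109829e-03  3.58613469e+01]
```

View pics/press.png

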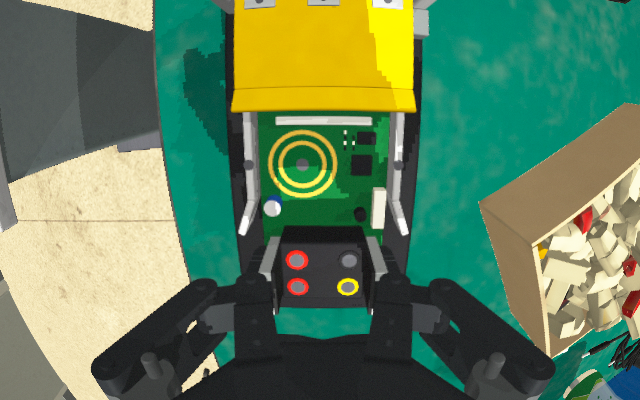

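The board is seated. The force jumped to 16 N with no further travel, the board's top is level at about 29 mm, the flap is at its original height, and the edge is against the stop. I'll hold briefly and hand in.

Emit:
{"method": "servo_tool", "body": {"motion": [[[0,0,0,0,0,0,3],[0,0,0,0,0,0,3],[0,0,0,0,0,0,3],[0,0,0,0,0,0,3],[0,0,0,0,0,0,3],[0,0,0,0,0,0,3]]]}}

```text
clock: 14.8
tool_pos: [0.4864, -0.1519, 0.0303]
orientation: [-3.14, 0.001, 1.526]
wrist_force: [-5.0, -4.4, 16.2]
width: 0.039
grasp_force: 63.7
```

```bash
python3 -c "
from workcell import ticket,readout
print(readout.read_state()['wrist_force']); print(ticket.job_done())"
```

```text
[-4.98955119 -4.44956629 16.16163462]
the job is handed in; nothing more can be done
None
```

I handed the job in at about 15 s (limit 40 s), with no verdict shown: the board is home against the stop under the closed flap and still held flat on the stand-offs at about 16 N.

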